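# Check the thickness of the walnut strip with the bridge gauge

## Task

Read the thickness of the dark walnut strip with the bridge gauge: pick the gauge up by its blue post, set it squarely astride the middle of the strip and lower it by hand, not dropped, until both legs stand flat on the white board and the sprung brass foot is pushed up by the strip. Then let go and leave it standing there, with the strip still where it was.

Things in the scene. Friction and masses are not known exactly. Their poses are not given: they have to be found in the camera images.
- gauge_grip (a point): Centre of the gauge's blue post, 100 mm above its soles (z up). Loose aluminium bridge, 0.4-0.6 kg, first on the bench. Post 26 (x) by 30 mm (y), 75 to 127 mm above the soles: pinch across y. Crossbar 112 mm long (y), 34 wide, 55 to 75 mm above the soles; a leg 14 mm thick (y), 50 wide at each end, 84 mm gap between. Set it with its y across the strip, either way round.
- foot (a joint): Gauge reading in m: how far its sprung brass foot (18 mm disc under the post, mid gap) is pushed up. 0 hanging free, then 8 mm above the level of the soles; at most 0.040. Soft spring (0.3 N + 25 N/m): the gauge's weight holds it down. Legs on the board, it reads the part's height less 8 mm: 0.020 on the walnut strip.
- strip_mid (a point): Centre of the dark brown walnut strip, a loose bar 150 mm long (x), 36 mm wide (y), 28 mm thick (z up), about 0.12 kg, flat on the board; this point is 14 mm above the board. Two pale wooden bars of the same length and width, one 42 mm thick, one a stepped moulding 16 mm high, lie beside it about 108 mm apart; any of the three may be in the middle.
- board: Fixed white board on the bench, 260 mm (x) by 400 mm (y), 18 mm thick; origin at the centre of its underside, z up. The three wooden bars lie on it, roughly along its x, with room for the gauge's legs on either side of each.
Things that resemble listed ones, but are neither listed nor needed, are in the scene too. Several things look just like the part that bears gauge_grip: the one meant starts farthest from the robot's base.

How it is judged:
By the outcome, as a careful person would: the job done as asked, in the order asked, and still so for the second after the job is handed in, with the robot touching nothing.
It also fails if it takes over 35 s, if anything falls off the work surface, if the arm or the gripper's body presses on something with over 40 N, if the wrist force passes 120 N, or if a joint passes its speed limit or range.

## Robot

A 6-joint arm with a two-finger parallel gripper is mounted at the origin on the work surface. World frame = base frame: x ahead of the robot, y to its left, z up, the work surface at z = 0. Lengths are in m, angles in rad, forces in N, time in s.
With the tool pointing down it reaches from about 0.35 to 0.875 m from the base axis. Payload 4.2 kg.
Tool frame: the origin (TCP) lies between the finger pads; the fingertips stand 22 mm ahead of it and the grasp point (between the pads) lies 3 mm ahead of it; z points along the fingers, y is the line along which they close (so a half turn about z gives the same grasp; the last joint's range is limited). The gripper opens to 87 mm and grips with 3 to 60 N. Pads are 19 mm wide; open, the fingers measure 117 mm over their backs; the gripper's body (75 mm by 190 mm) begins 51 mm behind the grasp point.
Start: joints at [-0.997, 0.385, 0.008, 0, -1.194, -0.259], TCP at [0.194, -0.594, 0.224] pointing down, gripper open.
Joint ranges: [-3.14, 3.14], [-1.21, 2.06], [-1.07, 1.41], [-3.16, 2.05], [-2.99, -0.16], [-3.1, 3.1]. Speed limits (rad/s): [2.79, 2.79, 3.14, 3.14, 3.14, 3.14].

## Interface

Orientations are given as a unit quaternion [x, y, z, w].
In Python, from cell import readout, viewer, finish_job gives the robot as it stands.
- The arm moves only by the tool play_rows, never from a script. Its arguments are lists of equal length, an entry for each row: "angular": the turn, a rotation vector about the tool's x, y, z in units of 5 degrees (1.0 is 5 degrees), a list of three; "dp": the shift along the tool's x, y, z in units of 40 mm (1.0 is 40 mm), a list of three; "jaw": the opening, from 0 (shut) to 1 (fully open). In form: {"angular": [[rx, ry, rz], ...], "dp": [[tx, ty, tz], ...], "jaw": [jaw, ...]}. A call has 1 to 5 rows; each row shifts and turns the commanded pose from where the row before left it, along the tool's axes as they then stand; what a row does not reach is not made up. A row lasts 1/10 s, in which the tool goes at most 50 mm and 8.59 degrees, less where a joint would pass 70% of its speed; a pose out of reach is approached as far as the arm can. A call is refused whole if a number of a shift passes 1 or a number of a turn 1, either way. A call with a gripper value outside its range is refused whole. The fingers move at their own pace and stop on an object; "force" is the grip in N (left out, the last holds). Time passes only in rows, so rows that do not move let the fingers close. It gives the time, the measured TCP pose, the force, the opening and the grip force at its end, in the units of the state.
- readout.observe(): the state, without advancing time (a new reading comes with each control period).
- viewer.read_camera(name): name is "scene" or "top" or "wrist"; returns a dict with "pixels" (420x560x3 uint8, blue, green, red), "fx", "fy", "cx", "cy" (pixels), "xyz" and "attitude" of the camera in the world. Camera axes: x right, y up, looking along -z (the intrinsics and any distortion apply to the point x, -y, -z); pixel columns grow to the right and rows downward; lengths in m; the calibration is good to about 2 mm. A picture is of the moment at which its call begins. There is no depth.
- finish_job(): hands the job in; it is judged then, once.
The state is a dict: "t": time; "joints": joint angles; "joint_velocities": joint speeds; "joint_torque": joint torques, N m; "position": TCP position; "tcp_rot": TCP orientation; "ft_force": force on the tool from outside, world axes, zero at the start; "torque": the same for the moment, N m; "finger_gap": finger opening in m; "finger_force": force on a finger pad.
Only numpy, scipy, OpenCV 4.12 (cv2) and the standard library are available. Lean on these libraries where they do the work, as an engineer would, in place of code of your own. Each camera call takes 0.05 s, during which the arm holds its last target. There are 200 camera calls.

## Working session

There is one attempt and no reset: what is moved stays moved. The work goes in short steps, Python scripts to look and compute and a tool call to move; the robot and the scene stay as the last step left them, time stands still between calls to the robot, and variables do not carry over. Pictures are saved under pics/ and viewed, at most 10 in all, crops included, and the job is handed in when it is done.

Besides the shell and the picture viewer there is one more tool, called in YAML: its name, and indented under it one key for each argument. play_rows: Moves the arm, as the interface text tells. Its arguments: {"type":"object","properties":{"angular":{"type":"array","items":{"type":"array","items":{"type":"number"}}},"dp":{"type":"array","items":{"type":"array","items":{"type":"number"}}},"jaw":{"type":"array","items":{"type":"number"}},"force":{"type":"number"}},"required":["angular","dp","jaw"]}

```bash
mkdir -p pics; cat > h.py <<'E'
import numpy as np,cv2
from scipy.spatial.transform import Rotation as R
from cell import readout,viewer,finish_job
def cam(n):
    c=viewer.read_camera(n); c['pixels']=np.ascontiguousarray(np.array(c['pixels'])); return c
def rot(c):
    a=np.array(c['attitude']); return R.from_quat(a).as_matrix() if a.size==4 else a.reshape(3,3)
def plane(c,u,v,z):
    d=rot(c)@np.array([(u-c['cx'])/c['fx'],-(v-c['cy'])/c['fy'],-1.]); p=np.array(c['xyz'])
    return p+d*(z-p[2])/d[2]
def proj(c,P):
    q=rot(c).T@(np.array(P)-np.array(c['xyz'])); return c['cx']+c['fx']*q[0]/-q[2], c['cy']-c['fy']*q[1]/-q[2]
E
python3 - <<'E'
from h import *
for n in('scene','top'):
    c=cam(n); cv2.imwrite(f'pics/{n}0.png',c['pixels']); print(n,{k:np.round(c[k],3).tolist() for k in c if k!='pixels'})
print(readout.observe())
E
```

```text
scene {'fx': 463.612, 'fy': 463.612, 'cx': 277.296, 'cy': 211.941, 'xyz': [1.262, -0.119, 0.781], 'attitude': [0.317, 0.281, 0.615, 0.665]}
top {'fx': 511.29, 'fy': 511.29, 'cx': 287.197, 'cy': 204.699, 'xyz': [0.353, -0.034, 1.369], 'attitude': [0.023, -0.021, -0.706, 0.707]}
{'t': 0.1, 'joints': array([-9.97404322e-01,  3.85495717e-01,  6.82267997e-03, -4.07845076e-04,
       -1.19398878e+00, -2.58564487e-01]), 'joint_velocities': array([-1.43813633e-03,  3.03227858e-05,  2.63752498e-03,  2.44050505e-03,
       -1.92900631e-03,  9.19764131e-04]), 'joint_torque': array([-4.67619120e-04, -3.91690135e+01,  1.87935466e+01,  4.23190221e+00,
        1.34696023e-02, -7.45561897e-05]), 'position': array([ 0.19337314, -0.59380561,  0.22298687]), 'tcp_rot': array([-1.56690116e-01,  9.87647357e-01,  9.29796230e-04, -2.03527063e-04]), 'ft_force': array([-0.25862662, -0.8896519 ,  0.27043466]), 'torque': array([ 0.01000958, -0.00067104, -0.01775366]), 'finger_force': 0.0, 'finger_gap': 0.08720455526014173}
```

View pics/top0.png

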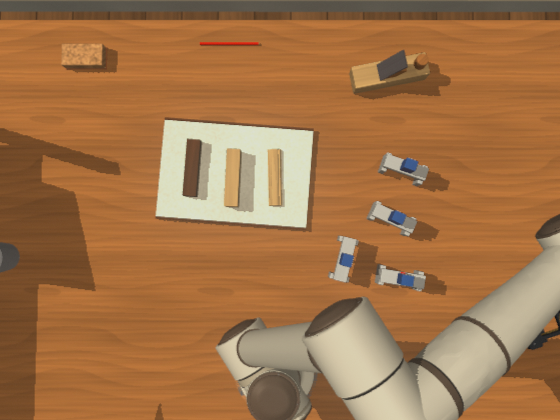

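View pics/scene0.png

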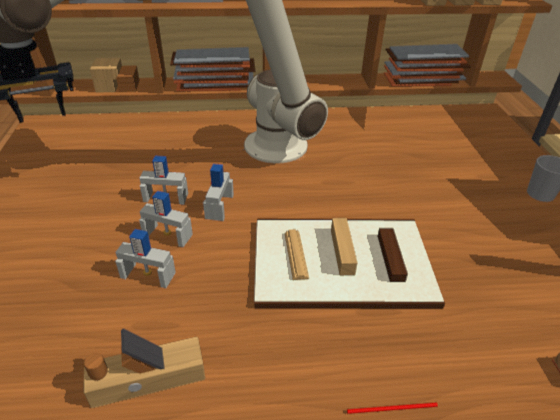

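The top view shows four look-alike gauges at about (404,168), (393,217), (346,260) and (401,278). The walnut strip is at (192,168), with the pale bars at (232,178) and (275,178). I'll measure positions and base distances, then crop the farthest gauge.

```bash
cat >> h.py <<'E'
def blobs(m,amin):
    n,l,s,ce=cv2.connectedComponentsWithStats(m.astype(np.uint8)); return [(l==i) for i in range(1,n) if s[i,4]>=amin]
def blue(px):
    h=cv2.cvtColor(px,cv2.COLOR_BGR2HSV); return (h[...,0]>105)&(h[...,0]<128)&(h[...,1]>130)&(h[...,2]>50)
def tri(c1,p1,c2,p2):
    o1,o2=np.array(c1['xyz']),np.array(c2['xyz']); d1=plane(c1,*p1,0)-o1; d2=plane(c2,*p2,0)-o2
    s=np.linalg.lstsq(np.c_[d1,-d2],o2-o1,rcond=None)[0]; a,b=o1+s[0]*d1,o2+s[1]*d2; return (a+b)/2,np.linalg.norm(a-b)
def rect(m,c,z):
    k=cv2.findContours(m.astype(np.uint8),cv2.RETR_EXTERNAL,cv2.CHAIN_APPROX_NONE)[0]; k=max(k,key=len)[:,0]
    P=np.array([plane(c,u,v,z)[:2] for u,v in k]); r=cv2.minAreaRect((P*1000).astype(np.float32)); return r
E
python3 - <<'E'
from h import *
t=cam('top');s=cam('scene')
for n,c in(('t',t),('s',s)):
    for b in blobs(blue(c['pixels']),25):
        y,x=np.nonzero(b); print(n,b.sum(),round(x.mean(),1),round(y.mean(),1),(x.min(),x.max(),y.min(),y.max()),plane(c,x.mean(),y.mean(),.12).round(3), 'r',np.hypot(*plane(c,x.mean(),y.mean(),.12)[:2]).round(3))
for n,c in(('t',t),('s',s)):
    g=c['pixels'].max(2); roi=np.zeros_like(g); 
    if n=='t': roi[125:210,170:212]=1
    else: roi[224:290,370:412]=1
    m=(g<95)&(roi>0)
    for b in blobs(m,100):
        y,x=np.nonzero(b); print('strip',n,b.sum(),x.mean(),y.mean(),rect(b,c,.046))
# silver bar of farthest gauge
h=cv2.cvtColor(t['pixels'],cv2.COLOR_BGR2HSV); roi=np.zeros(h.shape[:2],bool); roi[145:195,372:438]=1
m=roi&((h[...,1]<60)&(h[...,2]>90)|blue(t['pixels']))
for b in blobs(m,100): print('gauge',b.sum(),rect(b,t,.075))
a=cv2.resize(t['pixels'][140:300,320:440],(480,600)); b=cv2.resize(s['pixels'][220:295,105:185],(320,300)); o=np.zeros((600,800,3),np.uint8);o[:,:480]=a;o[:300,480:]=b
q=cv2.resize(t['pixels'][125:210,170:212],(148,300));o[300:,480:628]=q
cv2.imwrite('pics/crop1.png',o)
E
```

```text
t 93 410.2 164.0 (np.int64(404), np.int64(416), np.int64(159), np.int64(169)) [ 0.531 -0.332  0.12 ] r 0.626
t 99 398.1 217.0 (np.int64(392), np.int64(404), np.int64(212), np.int64(223)) [ 0.401 -0.301  0.12 ] r 0.501
t 96 346.5 260.0 (np.int64(341), np.int64(352), np.int64(254), np.int64(266)) [ 0.296 -0.174  0.12 ] r 0.343
t 103 406.8 280.2 (np.int64(401), np.int64(412), np.int64(275), np.int64(285)) [ 0.247 -0.32   0.12 ] r 0.405
s 98 161.5 162.4 (np.int64(153), np.int64(167), np.int64(156), np.int64(176)) [ 0.26  -0.314  0.12 ] r 0.408
s 217 216.6 174.9 (np.int64(211), np.int64(222), np.int64(165), np.int64(186)) [ 0.323 -0.175  0.12 ] r 0.368
s 180 163.5 200.3 (np.int64(153), np.int64(169), np.int64(192), np.int64(214)) [ 0.416 -0.294  0.12 ] r 0.509
s 224 141.7 238.9 (np.int64(130), np.int64(149), np.int64(230), np.int64(254)) [ 0.542 -0.326  0.12 ] r 0.632
strip s 941 391.4505844845909 255.43995749202975 ((548.4320068359375, 212.72048950195312), (41.56861114501953, 164.1304931640625), 86.04254150390625)
gauge 671 ((526.5975952148438, -326.194580078125), (118.02151489257812, 60.45048141479492), 70.47810363769531)
```

View pics/crop1.png

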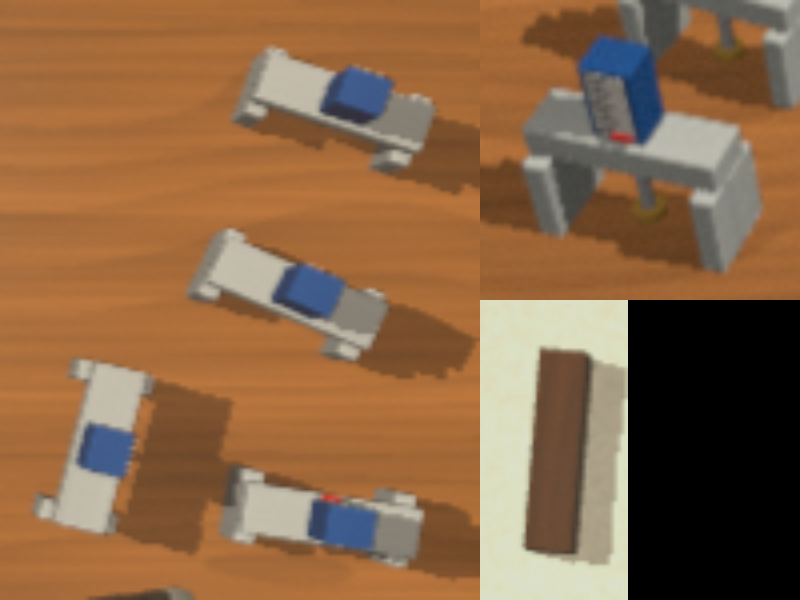

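The crop confirms the farthest gauge, the top-left one at pixel (404,168) and base distance 0.63 m. Its brass foot and scale are visible. Moving above it now.

play_rows:
  angular:
    - [0,0,0]
    - [0,0,0]
    - [0,0,0]
    - [0,0,0]
    - [0,0,0]
  dp:
    - [-0.5,0.18,0]
    - [-1,0.37,0]
    - [-1,0.37,0]
    - [-1,0.37,0]
    - [-1,0.37,0]
  jaw: [1,1,1,1,1]
  force: 30

```text
t: 0.7
position: [0.3451, -0.4741, 0.2238]
tcp_rot: [-0.157, 0.988, 0.0, -0.0]
ft_force: [1.1, -0.3, -0.2]
finger_gap: 0.0871
finger_force: 0.0
```

play_rows:
  angular:
    - [0,0,0]
    - [0,0,0]
    - [0,0,0]
    - [0,0,0]
    - [0,0,0]
  dp:
    - [-1,0.37,0]
    - [-1,0.37,0]
    - [-1,0.37,0]
    - [-1,0.37,0]
    - [-1,0.37,0]
  jaw: [1,1,1,1,1]

```text
t: 1.2
position: [0.5125, -0.3417, 0.2239]
tcp_rot: [-0.157, 0.988, 0.0, -0.0]
ft_force: [0.5, -0.7, 0.6]
finger_gap: 0.0874
finger_force: 0.0
```

play_rows:
  angular:
    - [0,0,0.9]
    - [0,0,0.9]
    - [0,0,0.9]
    - [0,0,0.9]
    - [0,0,0.9]
  dp:
    - [-0.5,0.16,0]
    - [0,0,0]
    - [0,0,0]
    - [0,0,0]
    - [0,0,0]
  jaw: [1,1,1,1,1]

```text
t: 1.7
position: [0.5284, -0.3306, 0.2236]
tcp_rot: [0.04, 0.999, 0.0, -0.0]
ft_force: [-0.4, -0.4, 1.0]
finger_gap: 0.0871
finger_force: 0.0
```

play_rows:
  angular:
    - [0,0,0.9]
    - [0,0,0.9]
    - [0,0,0.2]
    - [0,0,0]
    - [0,0,0]
  dp:
    - [0,0,0]
    - [0,0,0]
    - [0,0,0]
    - [0,0,0]
    - [0,0,0]
  jaw: [1,1,1,1,1]

```text
t: 2.2
position: [0.5284, -0.3308, 0.2238]
tcp_rot: [0.125, 0.992, 0.0, -0.0]
ft_force: [-0.7, -0.7, -0.8]
finger_gap: 0.0867
finger_force: 0.0
```

```bash
python3 - <<'E'
from h import *
w=cam('wrist'); s=readout.observe(); print(s['position'],R.from_quat(s['tcp_rot']).as_matrix().round(3),w['xyz'],s['joints'])
np.savez('w1',**w); cv2.imwrite('pics/w1.png',w['pixels'])
c=cam('scene');t=cam('top');np.savez('s1',**c);np.savez('t1',**t)
E
```

```text
[ 0.52838991 -0.33080777  0.22389375] [[-0.969  0.249 -0.   ]
 [ 0.249  0.969  0.   ]
 [ 0.     0.    -1.   ]] [ 0.46365361 -0.31449306  0.38440145] [-3.00142482e-01  3.82113778e-01  3.78027601e-03 -1.06356236e-05
 -1.19258864e+00 -1.52220682e+00]
```

View pics/w1.png

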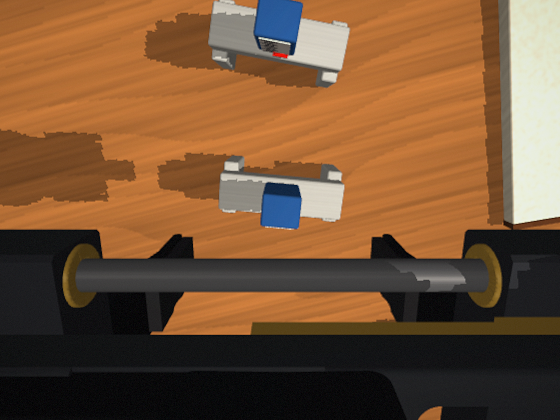

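The wrist view shows our gauge at about (281,195), with the post top near (281,190). The look-alike is above at (278,40). The crossbar is tilted a few degrees from the image axes.

```bash
python3 - <<'E'
from h import *
w=dict(np.load('w1.npz')); px=w['pixels']; h=cv2.cvtColor(px,cv2.COLOR_BGR2HSV)
bl=[b for b in blobs(blue(px),200)]
for b in bl:
    y,x=np.nonzero(b); print(b.sum(),x.min(),x.max(),y.min(),y.max()); 
    k=max(cv2.findContours(b.astype(np.uint8),0,1)[0],key=len); print(cv2.approxPolyDP(k,3,True)[:,0].tolist())
    print('V by row',[(r,int(np.median(h[r,x[y==r],2]))) for r in range(y.min(),y.max(),4)])
m=(h[...,1]<70)&(h[...,2]>70); m[:160]=0; m[222:]=0; m[:,:200]=0; m[:,365:]=0
for b in blobs(m,100):
    k=max(cv2.findContours(b.astype(np.uint8),0,1)[0],key=len); print('bar',b.sum(),cv2.approxPolyDP(k,3,True)[:,0].tolist())
# expected projections of post & bar given estimate
for nm in('s1','t1'):
    c=dict(np.load(nm+'.npz'))
    for b in blobs(blue(c['pixels']),40):
        y,x=np.nonzero(b); print(nm,b.sum(),x.min(),x.max(),y.min(),y.max())
# strip in top: dark brown
c=dict(np.load('t1.npz')); roi=np.zeros(px.shape[:2],bool); roi[130:205,175:212]=1
hh=cv2.cvtColor(c['pixels'],cv2.COLOR_BGR2HSV); m=roi&(hh[...,2]<125)
for b in blobs(m,80): y,x=np.nonzero(b); print('strip top',b.sum(),x.min(),x.max(),y.min(),y.max(),rect(b,c,.046))
E
```

```text
1790 254 302 0 54
[[259, 0], [254, 30], [259, 47], [258, 35], [289, 41], [292, 54], [301, 3]]
V by row [(0, 149), (4, 151), (8, 152), (12, 153), (16, 154), (20, 155), (24, 156), (28, 156), (32, 156), (36, 154), (40, 123), (44, 60), (48, 58), (52, 65)]
1585 261 300 183 227
[[267, 183], [261, 224], [296, 227], [300, 208], [297, 186]]
V by row [(183, 58), (187, 65), (191, 67), (195, 99), (199, 157), (203, 157), (207, 158), (211, 159), (215, 159), (219, 160), (223, 160)]
bar 4205 [[224, 162], [219, 207], [223, 211], [261, 214], [264, 185], [277, 182], [298, 185], [302, 198], [300, 216], [329, 221], [339, 218], [343, 184], [341, 173], [332, 165], [323, 164], [320, 178], [247, 173], [241, 170], [243, 160]]
s1 217 211 222 165 186
s1 163 157 169 192 214
s1 223 130 149 230 254
t1 42 404 415 164 169
t1 101 392 404 211 223
t1 103 401 412 275 285
strip top 874 183 201 139 196 ((531.1511840820312, 218.45306396484375), (39.89565658569336, 150.08465576171875), 86.08836364746094)
```

```bash
python3 - <<'E'
from h import *
w=dict(np.load('w1.npz'))
P=[plane(w,u,v,.127)[:2] for u,v in((265,196),(299,199),(296,227),(261,224))]
print(np.round(P,4),np.mean(P,0)); 
for z,a,b in((.075,(247,173),(320,178)),(.075,(223,211),(329,221)),(.127,(261,224),(296,227)),(.127,(265,196),(299,199))):
    A,B=plane(w,*a,z),plane(w,*b,z); d=B-A; print(A.round(4),B.round(4),np.degrees(np.arctan2(d[1],d[0])))
E
```

```text
[[ 0.5164 -0.3411]
 [ 0.525  -0.3169]
 [ 0.5458 -0.3243]
 [ 0.5369 -0.3497]] [ 0.53100584 -0.33300306]
[ 0.503  -0.3565  0.075 ] [ 0.5233 -0.2948  0.075 ] 71.7539505663487
[ 0.5312 -0.3871  0.075 ] [ 0.5642 -0.2957  0.075 ] 70.11242547766713
[ 0.5369 -0.3497  0.127 ] [ 0.5458 -0.3243  0.127 ] 70.58875638652017
[ 0.5164 -0.3411  0.127 ] [ 0.525  -0.3169  0.127 ] 70.54155265061743
```

play_rows:
  angular:
    - [0,0,0.5]
    - [0,0,0.5]
    - [0,0,0]
    - [0,0,0]
    - [0,0,0]
  dp:
    - [0,0,0.2]
    - [-0.08,-0.03,0.6]
    - [0,0,0.8]
    - [0,0,0.8]
    - [0,0,0.62]
  jaw: [1,1,1,1,1]

```text
t: 2.85
position: [0.5304, -0.3326, 0.1012]
tcp_rot: [0.169, 0.986, 0.0, -0.001]
ft_force: [-0.1, -0.8, -0.3]
finger_gap: 0.0872
finger_force: 0.0
```

play_rows:
  angular:
    - [0,0,0]
    - [0,0,0]
    - [0,0,0]
    - [0,0,0]
    - [0,0,0]
  dp:
    - [0,0,0]
    - [0,0,0]
    - [0,0,0]
    - [0,0,0]
    - [0,0,0]
  jaw: [1,0.6,0.4,0.2,0.2]
  force: 30

```text
t: 3.35
position: [0.5318, -0.3331, 0.1046]
tcp_rot: [0.169, 0.986, -0.0, 0.001]
ft_force: [-0.6, 0.4, -0.2]
finger_gap: 0.063
finger_force: 0.0
```

play_rows:
  angular:
    - [0,0,0]
    - [0,0,0]
    - [0,0,0]
    - [0,0,0]
    - [0,0,0]
  dp:
    - [0,0,0]
    - [0,0,0]
    - [0,0,0]
    - [0,0,0]
    - [0,0,0]
  jaw: [0.2,0.2,0.2,0.2,0.2]

```text
t: 3.85
position: [0.5312, -0.3327, 0.1031]
tcp_rot: [0.169, 0.986, 0.0, -0.0]
ft_force: [0.2, 1.5, -0.4]
finger_gap: 0.03
finger_force: 30.0
```

play_rows:
  angular:
    - [0,0,0]
    - [0,0,0]
    - [0,0,0]
    - [0,0,0]
    - [0,0,0]
  dp:
    - [0,0,-0.3]
    - [0,0,-0.7]
    - [0,0,-1]
    - [0,0,-1]
    - [0,0,-0.7]
  jaw: [0.2,0.2,0.2,0.2,0.2]

```text
t: 4.35
position: [0.5311, -0.333, 0.2537]
tcp_rot: [0.169, 0.986, -0.0, 0.001]
ft_force: [1.7, -0.0, -4.6]
finger_gap: 0.0297
finger_force: 30.0
```

play_rows:
  angular:
    - [0,0,0]
    - [0,0,0]
    - [0,0,0]
    - [0,0,0]
    - [0,0,0]
  dp:
    - [0.1,0.3,0]
    - [0.2,0.6,0]
    - [0.31,0.88,0]
    - [0.31,0.88,0]
    - [0.31,0.88,0]
  jaw: [0.2,0.2,0.2,0.2,0.2]

```text
t: 4.85
position: [0.5299, -0.1806, 0.2483]
tcp_rot: [0.169, 0.986, 0.001, -0.003]
ft_force: [0.8, 0.6, -5.6]
finger_gap: 0.03
finger_force: 30.0
```

play_rows:
  angular:
    - [0,0,0]
    - [0,0,0]
    - [0,0,0]
    - [0,0,0]
    - [0,0,0]
  dp:
    - [0.31,0.88,0]
    - [0.31,0.88,0]
    - [0.31,0.88,0]
    - [0.31,0.88,0]
    - [0.31,0.88,0]
  jaw: [0.2,0.2,0.2,0.2,0.2]

```text
t: 5.35
position: [0.5297, 0.0055, 0.2486]
tcp_rot: [0.169, 0.986, -0.0, -0.003]
ft_force: [-0.3, 0.3, -6.3]
finger_gap: 0.0298
finger_force: 30.0
```

play_rows:
  angular:
    - [0,0,0]
    - [0,0,0]
    - [0,0,0]
    - [0,0,0]
    - [0,0,0]
  dp:
    - [0.31,0.88,0]
    - [0.31,0.88,0]
    - [0.31,0.88,0]
    - [0.31,0.88,0]
    - [0.31,0.88,0]
  jaw: [0.2,0.2,0.2,0.2,0.2]

```text
t: 5.85
position: [0.5299, 0.1915, 0.2485]
tcp_rot: [0.169, 0.986, -0.001, -0.002]
ft_force: [0.9, -0.4, -4.4]
finger_gap: 0.0301
finger_force: 30.0
```

play_rows:
  angular:
    - [0,0,-0.8]
    - [0,0,-0.8]
    - [0,0,-0.8]
    - [0,0,-0.7]
    - [0,0,0]
  dp:
    - [0.25,0.69,0]
    - [0,0,0]
    - [0,0,0]
    - [0,0,0]
    - [0,0,0]
  jaw: [0.2,0.2,0.2,0.2,0.2]

```text
t: 6.35
position: [0.53, 0.2194, 0.2485]
tcp_rot: [0.035, 0.999, -0.001, -0.003]
ft_force: [0.2, 0.0, -5.8]
finger_gap: 0.0297
finger_force: 30.0
```

```bash
python3 - <<'E'
from h import *
w=cam('wrist'); s=readout.observe(); print(s['position'],R.from_quat(s['tcp_rot']).as_matrix().round(3),s['ft_force'])
np.savez('w2',**w); cv2.imwrite('pics/w2.png',w['pixels'])
c=cam('scene');np.savez('s2',**c); t=cam('top');np.savez('t2',**t)
E
```

```text
[0.53040864 0.2193509  0.24890889] [[-0.998  0.07  -0.004]
 [ 0.07   0.998 -0.002]
 [ 0.004 -0.002 -1.   ]] [-0.93870809 -0.33909612 -5.61265965]
```

View pics/w2.png

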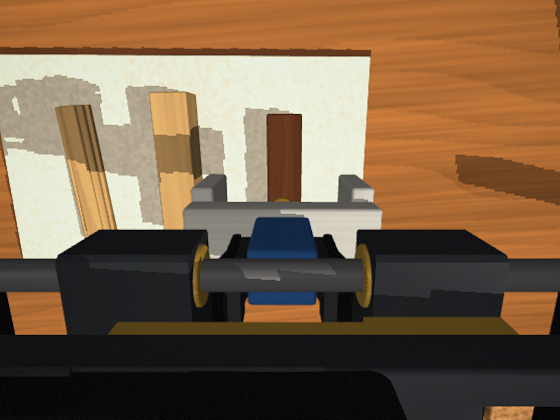

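The wrist view shows the gauge held square, with crossbar ends at (184,210) and (381,210). The walnut strip's near half is at columns 267–302, rows 114–200, and lies nearly centred between the legs.

```bash
python3 - <<'E'
from h import *
w=dict(np.load('w2.npz')); px=w['pixels'].astype(int); h=cv2.cvtColor(w['pixels'],cv2.COLOR_BGR2HSV)
m=np.zeros(h.shape[:2],bool); m[100:198,255:315]=1; m&=(px.max(2)<130)
m&=h[...,1]>90
L=[];Rr=[]
for r in range(122,195,4):
    x=np.nonzero(m[r])[0]
    L.append(plane(w,x.min()-.5,r,.046)[:2]);Rr.append(plane(w,x.max()+.5,r,.046)[:2])
    if r%16==10: print(r,x.min(),x.max(),L[-1].round(4),Rr[-1].round(4))
L,Rr=np.array(L),np.array(Rr)
for e in(L,Rr):
    p=np.polyfit(e[:,0],e[:,1],1); print('slope deg',np.degrees(np.arctan(p[0])),'y at .531',np.polyval(p,.531))
y,x=np.nonzero(m); r0=y.min(); print('near end row',r0,plane(w,284,r0,.046))
# bar ends
zb=.2485-.003-.1+.075
h2=(h[...,1]<60)&(h[...,2]>100)
for r in (208,212,216,220):
    x=np.nonzero(h2[r,170:395])[0]+170; A,B=plane(w,x.min()-.5,r,zb),plane(w,x.max()+.5,r,zb); print(r,x.min(),x.max(),A.round(4),B.round(4),((A+B)/2).round(4))
t=dict(np.load('t2.npz')); hh=cv2.cvtColor(t['pixels'],cv2.COLOR_BGR2HSV)
t=dict(np.load('t1.npz'));g=t['pixels'].max(2)
print(g[168,178:206],g[134:144,194],g[190:202,189])
E
```

```text
122 267 301 [0.4666 0.2075] [0.469  0.2426]
138 267 301 [0.4824 0.2063] [0.4848 0.2417]
154 268 300 [0.4986 0.206 ] [0.5008 0.2398]
170 268 300 [0.515  0.2048] [0.5173 0.2389]
186 268 300 [0.5318 0.2035] [0.5341 0.238 ]
slope deg -3.3774008705417935 y at .531 0.20366922233241833
slope deg -4.214130698371186 y at .531 0.23811037719819633
near end row 114 [0.46003664 0.22554564 0.046     ]
208 185 291 [0.5086 0.1666 0.2205] [0.5126 0.2257 0.2205] [0.5106 0.1962 0.2205]
212 183 381 [0.5109 0.1652 0.2205] [0.5182 0.2754 0.2205] [0.5145 0.2203 0.2205]
216 183 381 [0.5131 0.1649 0.2205] [0.5205 0.2754 0.2205] [0.5168 0.2201 0.2205]
220 184 380 [0.5155 0.1651 0.2205] [0.5228 0.2748 0.2205] [0.5191 0.22   0.2205]
[216 216 216 216 216 207 160  96  96  98 102 102 102 103 100  98  99  99
  99  92  70  96 145 162 161 163 165 166] [216 215 216 216 213 144 108 105 106 104] [102 103 103 102 102  96 100 153 206 216 216 216]
```

play_rows:
  angular:
    - [0,0,0]
    - [0,0,0]
    - [0,0,0]
    - [0,0,0]
    - [0,0,0]
  dp:
    - [-0.06,0.04,0.2]
    - [0,0,0.6]
    - [0,0,0.7]
    - [0,0,0.4]
    - [0,0,0]
  jaw: [0.2,0.2,0.2,0.2,0.2]

```text
t: 7.0
position: [0.5325, 0.2197, 0.1714]
tcp_rot: [0.035, 0.999, -0.002, -0.003]
ft_force: [-0.8, -0.9, -5.3]
finger_gap: 0.0299
finger_force: 30.0
```

```bash
python3 - <<'E'
from h import *
w=cam('wrist'); s=readout.observe(); print(s['position'],s['tcp_rot'],s['ft_force'])
c=cam('scene'); o=np.zeros((420,800,3),np.uint8); o[:,:400]=w['pixels'][:,80:480]; o[:400,400:]=cv2.resize(c['pixels'][180:300,330:450],(400,400)); cv2.imwrite('pics/c3.png',o)
E
```

```text
[0.53395991 0.22039399 0.17358145] [ 0.03483771  0.99939132 -0.00117697 -0.00138921] [-0.09124961  0.83667932 -5.03387388]
```

View pics/c3.png

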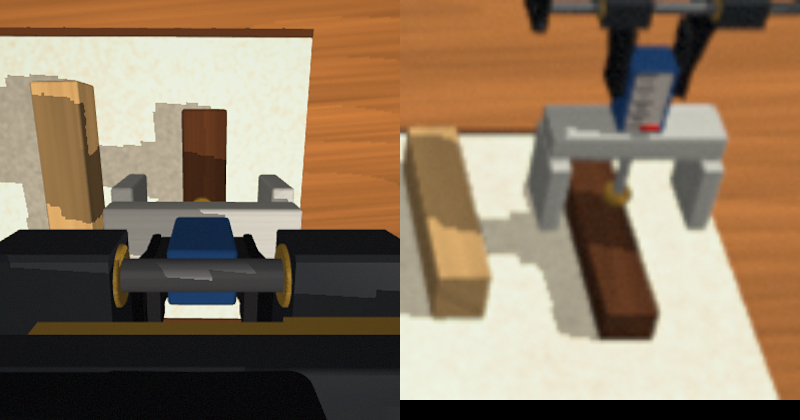

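The crop shows the gauge level and centred over the strip, with the foot over dark wood and a leg on either side. Lowering now.

play_rows:
  angular:
    - [0,0,0]
    - [0,0,0]
    - [0,0,0]
    - [0,0,0]
    - [0,0,0]
  dp:
    - [0,0,0.3]
    - [0,0,0.3]
    - [0,0,0.25]
    - [0,0,0.2]
    - [0,0,0.1]
  jaw: [0.2,0.2,0.2,0.2,0.2]

```text
t: 7.6
position: [0.5343, 0.2208, 0.1281]
tcp_rot: [0.035, 0.999, -0.0, -0.001]
ft_force: [-0.2, -0.5, -3.4]
finger_gap: 0.0295
finger_force: 30.0
```

play_rows:
  angular:
    - [0,0,0]
    - [0,0,0]
    - [0,0,0]
    - [0,0,0]
    - [0,0,0]
  dp:
    - [0,0,0.04]
    - [0,0,0.03]
    - [0,0,0]
    - [0,0,0]
    - [0,0,0]
  jaw: [0.2,0.2,0.2,0.2,0.2]

```text
t: 8.1
position: [0.5347, 0.221, 0.1267]
tcp_rot: [0.035, 0.999, 0.0, 0.0]
ft_force: [-0.9, -1.4, -3.9]
finger_gap: 0.0298
finger_force: 30.0
```

play_rows:
  angular:
    - [0,0,0]
    - [0,0,0]
    - [0,0,0]
    - [0,0,0]
    - [0,0,0]
  dp:
    - [0,0,0.04]
    - [0,0,0.03]
    - [0,0,0.02]
    - [0,0,0]
    - [0,0,0]
  jaw: [0.2,0.2,0.2,0.2,0.2]

```text
t: 8.6
position: [0.5348, 0.2211, 0.1228]
tcp_rot: [0.035, 0.999, 0.0, 0.0]
ft_force: [-0.5, -1.3, -5.0]
finger_gap: 0.0299
finger_force: 30.0
```

play_rows:
  angular:
    - [0,0,0]
    - [0,0,0]
    - [0,0,0]
    - [0,0,0]
    - [0,0,0]
  dp:
    - [0,0,0.02]
    - [0,0,0.01]
    - [0,0,0]
    - [0,0,0]
    - [0,0,0]
  jaw: [0.2,0.2,0.2,0.2,0.2]

```text
t: 9.1
position: [0.5347, 0.2211, 0.1217]
tcp_rot: [0.035, 0.999, 0.0, 0.0]
ft_force: [1.4, 0.6, -5.5]
finger_gap: 0.0297
finger_force: 30.0
```

Not in contact yet, so I'll take smaller steps.

play_rows:
  angular:
    - [0,0,0]
    - [0,0,0]
    - [0,0,0]
    - [0,0,0]
  dp:
    - [0,0,0.015]
    - [0,0,0]
    - [0,0,0]
    - [0,0,0]
  jaw: [0.2,0.2,0.2,0.2]

```text
t: 9.5
position: [0.5348, 0.2211, 0.1212]
tcp_rot: [0.035, 0.999, 0.0, 0.0]
ft_force: [0.4, -0.3, -2.5]
finger_gap: 0.0295
finger_force: 30.0
```

play_rows:
  angular:
    - [0,0,0]
    - [0,0,0]
    - [0,0,0]
    - [0,0,0]
  dp:
    - [0,0,0.015]
    - [0,0,0]
    - [0,0,0]
    - [0,0,0]
  jaw: [0.2,0.2,0.2,0.2]

```text
t: 9.9
position: [0.5349, 0.2212, 0.1211]
tcp_rot: [0.034, 0.999, 0.0, 0.0]
ft_force: [-2.2, 1.3, 3.5]
finger_gap: 0.0298
finger_force: 30.0
```

Both legs are in contact: the force swung from −5 to +3.5 N with z at 0.121. Before opening, I'll ease the grip and check the picture.

play_rows:
  angular:
    - [0,0,0]
    - [0,0,0]
    - [0,0,0]
  dp:
    - [0,0,0]
    - [0,0,0]
    - [0,0,0]
  jaw: [0.2,0.2,0.2]
  force: 4

```text
t: 10.2
position: [0.535, 0.2213, 0.1211]
tcp_rot: [0.034, 0.999, 0.0, 0.001]
ft_force: [-1.9, 1.5, 5.0]
finger_gap: 0.0298
finger_force: 4.0
```

```bash
python3 - <<'E'
from h import *
w=cam('wrist'); c=cam('scene'); o=np.zeros((420,800,3),np.uint8); o[:,:400]=w['pixels'][:,80:480]; o[:400,400:]=cv2.resize(c['pixels'][200:300,340:440],(400,400)); cv2.imwrite('pics/c4.png',o)
E
```

```text
(no output)
```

View pics/c4.png

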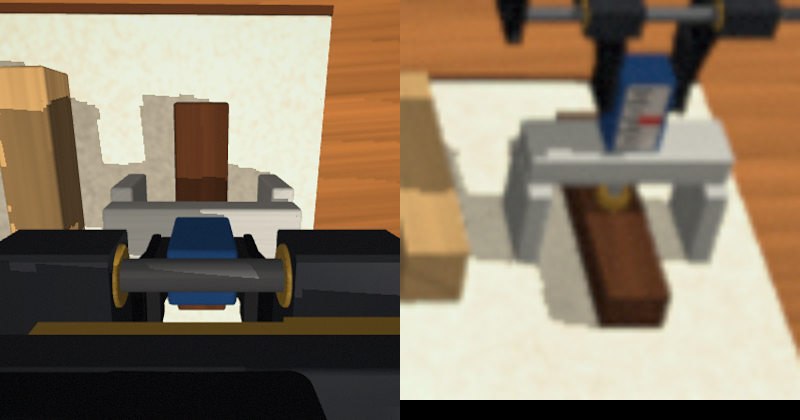

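The gauge stands astride the strip with the foot pushed up, and the red pointer has risen to mid-scale. Releasing and rising.

play_rows:
  angular:
    - [0,0,0]
    - [0,0,0]
    - [0,0,0]
    - [0,0,0]
    - [0,0,0]
  dp:
    - [0,0,-0.02]
    - [0,0,0]
    - [0,0,0]
    - [0,0,0]
    - [0,0,0]
  jaw: [0.36,0.45,0.6,0.8,0.9]

```text
t: 10.8
position: [0.5345, 0.2208, 0.1209]
tcp_rot: [0.035, 0.999, -0.0, -0.0]
ft_force: [0.1, -0.2, 0.3]
finger_gap: 0.0557
finger_force: 0.0
```

play_rows:
  angular:
    - [0,0,0]
    - [0,0,0]
    - [0,0,0]
    - [0,0,0]
    - [0,0,0]
  dp:
    - [0,0,0]
    - [0,0,-0.3]
    - [0,0,-0.7]
    - [0,0,-1]
    - [0,0,-1]
  jaw: [0.9,0.9,0.9,0.9,0.9]

```text
t: 11.3
position: [0.5344, 0.2207, 0.2432]
tcp_rot: [0.034, 0.999, -0.0, 0.0]
ft_force: [1.3, 1.2, 0.1]
finger_gap: 0.0782
finger_force: 0.0
```

```bash
python3 - <<'E'
from h import *
w=cam('wrist'); c=cam('scene'); print(readout.observe()['position']); o=np.zeros((420,800,3),np.uint8); o[:,:400]=w['pixels'][:,80:480]; o[:400,400:]=cv2.resize(c['pixels'][200:300,340:440],(400,400)); cv2.imwrite('pics/c5.png',o)
E
```

```text
[0.53777447 0.22244199 0.24914984]
```

View pics/c5.png

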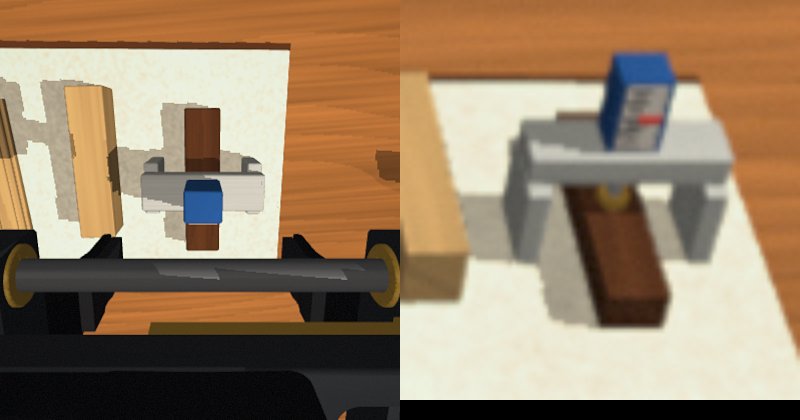

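The gauge stands square and centred astride the strip, with the gripper clear. I'll let the arm settle, then hand in.

play_rows:
  angular:
    - [0,0,0]
    - [0,0,0]
    - [0,0,0]
    - [0,0,0]
    - [0,0,0]
  dp:
    - [0,0,0]
    - [0,0,0]
    - [0,0,0]
    - [0,0,0]
    - [0,0,0]
  jaw: [0.9,0.9,0.9,0.9,0.9]

```text
t: 11.9
position: [0.5344, 0.2209, 0.2403]
tcp_rot: [0.035, 0.999, -0.001, -0.001]
ft_force: [-0.1, -0.0, -0.6]
finger_gap: 0.0783
finger_force: 0.0
```

```bash
python3 -c "
from cell import finish_job
print(finish_job())"
```

```text
the job is handed in; nothing more can be done
None
```

The bridge gauge now stands square astride the middle of the walnut strip, lowered by hand until its legs touched the board and the brass foot was pushed up; I let go, backed clear and handed in at about 12 s, but no verdict came back and I had no direct reading of the foot joint.

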